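Raise the bench stock rest to its top rung

ROBOT

A 6-joint arm with a two-finger parallel gripper is mounted at the origin on the work surface. World frame = base frame: x ahead of the robot, y to its left, z up, the work surface at z = 0. Lengths are in mm, angles in rad, forces in N, time in s.
With the tool pointing down it reaches from about 275 to 775 mm from the base axis. Payload 14.6 kg.
Tool frame: the origin (TCP) lies at the very end of the fingers, on their centre line; the grasp point (between the pads) lies 19 mm behind it (env.grip_point_offset is the distance from the TCP to the grasp point, in mm); z points along the fingers, y is the line along which they close (so a half turn about z gives the same grasp; the last joint's range is limited). The gripper opens to 85 mm and grips with 20 to 120 N. Pads are 22 mm wide; open, the fingers measure 114 mm over their backs; the gripper's body (76 mm by 85 mm) begins 54 mm behind the grasp point. The pads swing forward as they close: fully open they stand 13 mm farther back than shut.
Start: joints at [-1.459, 0.263, -0.048, 1.259, 0, 1.415], TCP at [138.408, -506.43, 231.278] pointing down, gripper open.
Joint ranges: [-2.65, 2.65], [-0.89, 1.7], [-1.18, 1.37], [-2.13, 2.11], [-1.35, 1.29], [-3.14, 3.14]. Speed limits (rad/s): [1.89, 1.89, 2.57, 2.79, 3.14, 3.14].

INTERFACE

Orientations are given as a 3x3 rotation matrix whose columns are the frame's x, y, z axes.
In Python, from station import env, snapshot, order, trace gives the robot as it stands.
- The arm moves only by the tool apply_moves, never from a script. Its argument "rows" is a list of rows, each a list of 4 numbers: the shift along the tool's x, y, z in mm, then the turn about the tool's z in rad. A call has 1 to 20 rows; each row is the pose to reach, as a shift and turn from the pose commanded when the call began, along the tool's axes at that moment; what a row does not reach only later rows make up. A row lasts 1/8 s, in which the tool goes at most 62.5 mm and 10.7 degrees, less where a joint would pass 70% of its speed; a pose out of reach is approached as far as the arm can. A call with a gripper value outside its range is refused whole. "gripper" is the finger opening in mm, from 0 to 85.4, set as the call begins (left out, the last holds). The fingers move at their own pace and stop on an object; the grip force is fixed at half the most. Time passes only in rows, so rows that repeat a pose let the fingers close. It gives the time, the measured TCP pose, the force, the opening and the grip force at its end, in the units of the state.
- env.sense(): the state, without advancing time (a new reading comes with each control period).
- snapshot(name): name is "scene" or "top" or "wrist"; returns a dict with "color" (480x640x3 uint8, blue, green, red), "mtx" (3x3 intrinsics, pixels), "world_to_cam" (4x4, takes a point from world to camera coordinates); the wrist camera has in their place "tool_from_camera" (4x4, takes a point from camera to tool coordinates, whose origin is the TCP and whose axes are the flange's). Camera axes: x right, y down, z forward; pixel columns grow to the right and rows downward; lengths in mm; the calibration is good to about 2 mm. The wrist camera is an equidistant fisheye: a pixel r from the principal point sees the ray r / f radians off the axis. A picture is of the moment at which its call begins: read the wrist's pose just before it. There is no depth.
- order.hand_in(): hands the job in; it is judged then, once.
Trained networks look in a picture, given as the dict that the camera call returned (one of the last four; its "shot" number tells which), for a name from the list of things; names that differ only in an ending like _2 or _b are one class to them, and where a whole thing is asked for, a point or a joint stands for the part that bears it (a point fixed in the world has none). Each returns a list of dicts, best first, with "score" (0 to 1); they miss things now and then, are a little off and sometimes report something else, mostly with a low value. They report only what shows in the picture. A call takes as long as a camera call.
- trace(picture, label): "mask" (480x640 bool, what is visible of it) and "extent" ([centre column, centre row, width, height] in pixels, round what is visible of it).
The state is a dict: "clock": time; "joint_pos": joint angles; "joint_vel": joint speeds; "joint_torque": joint torques, N m; "eef_pos": TCP position; "tool_rot": TCP orientation; "force": force on the tool from outside, world axes, zero at the start; "moment": the same for the moment, N m; "gripper_width": opening from 0.0 (shut) to 1.0 (fully open); "grip_force": force on a finger pad.
Only numpy, scipy, OpenCV 4.12 (cv2) and the standard library are available. Lean on these libraries where they do the work, as an engineer would, in place of code of your own. Each camera call takes 0.05 s, during which the arm holds its last target. There are 200 camera calls.

TASK

Take the forge bench's stock rest by its top bar and raise it until its pawl has passed the top rung of the ladder and swung back, then lower it slowly and gently until the pawl sits on that top rung. Let go only when you feel the rung carry the rest: never press it down hard, ram it against its top stop or let it drop, not even the last millimetres, and leave the other things on the bench alone.

Things in the scene. Friction and masses are not known exactly. Their poses are not given: they have to be found in the camera images.
- stand: Fixed ladder of the stock rest, bolted to the bench: foot plate 160 x 200 x 8 mm, two grey uprights 178 mm tall and 140 mm apart along its y, three round rungs of 14 mm diameter along y at x = 0. Origin on the bench, z up. The rest slides on its -x side (the robot's side, apart from yaw). Rung centres: 55, 95 and 135 mm above the bench.
- top_rung (a point): Nominal centre of the top rung, 135 mm above the bench. The lowest rung is exact, but the two upper rungs are clamped in long slots: each may really sit up to 8 mm higher or lower than nominal, and this is not measured, it must be felt.
- stop (a point): Upper stop, 168 mm above the bench: underside of the two guide brackets on the uprights. The rest's lower tie meets it when the bar's axis is 335 mm above the bench.
- rest: Sliding rest: level steel bar, 24 mm diameter, 150 mm long, on two stiles 12 mm square, 90 mm apart; end plates rise 32 mm above the axis. Origin mid-bar on its axis, y along the bar, z up, at x = -30 mm, y = 0 of the stand; it only slides up and down. Grip mid-bar from above, fingers across the bar. Starts on the lowest rung, axis 219 mm above the bench.
- bar (a point): Middle of the bar (same as the rest's origin). On the top rung it is nominally 299 mm above the bench (291 to 307 mm with the rung's play). The pawl clears the top rung some 17 mm above that seat, so by 326 mm at worst. The rest weighs 0.6 to 1 kg, has about 1 N of friction, falls when let go. Once lifted, over 25 N between rest and stand is too hard.
- slide (a joint): Height of the rest's travel in m: 0 on the lowest rung, growing upwards; about 0.080 on the top rung (0.072 to 0.088 with the rung's play), 0.116 at the upper stop. Going down faster than 0.1 m/s is too fast; a free fall of 1 mm already reaches that.
- pawl: Gravity pawl hinged to the rest 152 mm below the bar's axis: two hooks 10 mm tall reach 34 mm towards the rungs (+x), a round counterweight hangs at -x. Origin on the pivot, hinge along y. z is up when the hooks are level, on their stop. A rung passing from above swings them down (up to 1 rad); past it they swing back. Seated, the hooks lie level, pivot 12 mm above the rung's centre.
- hammer: A ball hammer lying loose on the bench beside the stand; leave it alone.
- tongs: Dark steel smith's tongs, about 280 mm long, lying loose on the other side; leave them alone.
- flatbar: A loose steel flat bar, 30 x 220 x 10 mm, behind the stand; leave it alone.

How it is judged:
By the outcome, as a careful person would: the job done as asked, in the order asked, and still so for the second after the job is handed in, with the robot touching nothing.
It also fails if it takes over 42 s, if anything falls off the work surface, if the arm or the gripper's body presses on something with over 40 N, if the wrist force passes 120 N, or if a joint passes its speed limit or range.

## Working session

There is one attempt and no reset: what is moved stays moved. The work goes in short steps, Python scripts to look and compute and a tool call to move; the robot and the scene stay as the last step left them, time stands still between calls to the robot, and variables do not carry over. Pictures are saved under pics/ and viewed, at most 10 in all, crops included, and the job is handed in when it is done.

Besides the shell and the picture viewer there is one more tool, called after "Request:" as name(argument=value, ...), one argument or row to a line, values as JSON. apply_moves: Moves the arm, as the interface text tells. Its arguments: {"type":"object","properties":{"rows":{"type":"array","items":{"type":"array","items":{"type":"number"}}},"gripper":{"type":"number"}},"required":["rows"]}

```bash
mkdir -p pics; ls
python3 - <<'E'
from station import env, snapshot, trace
import cv2,numpy as np,pickle
s=env.sense(); print(s)
ims=[]
for n in ("scene","top"):
    p=snapshot(n); pickle.dump(p,open(n+".pkl","wb"))
    print(n,p["mtx"].tolist(),np.round(p["world_to_cam"],4).tolist())
    for l in ("rest","bar","stand","pawl"):
        t=trace(p,l)
        print(l,[(round(float(q["score"]),2),np.round(q["extent"],1).tolist()) for q in t[:2]])
        if l=="rest" and t: np.save(n+"_rest.npy",t[0]["mask"])
    cv2.imwrite(f"pics/{n}0.png",p["color"])
E
```

```text
pics
{'clock': 0.0, 'joint_pos': array([-1.45929544e+00,  2.63539300e-01, -4.89833026e-02,  1.25943643e+00,
       -6.82885745e-06,  1.41546005e+00]), 'joint_vel': array([ 0.00034416, -0.00110426, -0.00041124,  0.00080509, -0.00028854,
        0.00038515]), 'joint_torque': array([ 5.29638404e-03, -6.37628388e+01,  3.84568012e+01,  1.37383828e-02,
        2.26637184e-05,  9.07323965e-06]), 'eef_pos': array([ 138.3725282 , -506.11323323,  230.79961471]), 'tool_rot': array([[ 9.64609713e-01,  2.63681784e-01, -1.36160262e-04],
       [ 2.63681762e-01, -9.64609037e-01,  1.15472176e-03],
       [ 1.73137675e-04, -1.14975881e-03, -9.99999324e-01]]), 'force': array([-0.3691138 , -0.02444629, -0.6318609 ]), 'moment': array([ 0.00804932, -0.08133537, -0.00429471]), 'grip_force': 0.0, 'gripper_width': 0.9967380036375806}
scene [[561.5618298683729, 0.0, 320.70198206580113], [0.0, 561.5618298683729, 243.05663697898845], [0.0, 0.0, 1.0]] [[0.1686, 0.9857, -0.0011, -134.6561], [0.5623, -0.0971, -0.8212, -232.8188], [-0.8095, 0.1379, -0.5707, 1768.2615], [0.0, 0.0, 0.0, 1.0]]
rest [(0.93, [273.6, 234.2, 73.2, 101.1]), (0.72, [282.6, 262.6, 111.0, 146.1])]
bar [(0.59, [273.6, 233.6, 70.3, 99.8])]
stand [(0.67, [282.9, 259.4, 108.9, 148.7])]
pawl [(0.65, [280.4, 267.9, 33.6, 23.7])]
top [[488.7153213082959, 0.0, 318.91879038084517], [0.0, 488.7153213082959, 240.51533947144208], [0.0, 0.0, 1.0]] [[-0.005, -1.0, -0.0079, 24.8928], [-0.9971, 0.0056, -0.0753, 623.2777], [0.0753, 0.0075, -0.9971, 980.3495], [0.0, 0.0, 0.0, 1.0]]
rest [(0.89, [370.9, 251.7, 95.7, 54.7])]
bar [(0.95, [370.9, 250.1, 89.0, 54.1])]
stand [(0.9, [357.2, 248.2, 119.0, 103.7])]
pawl [(0.86, [360.2, 255.9, 42.3, 36.4]), (0.26, [356.6, 249.3, 118.1, 104.1])]
```

Run:
```python
import cv2,numpy as np
a=cv2.imread("pics/scene0.png")[120:360,180:400]; b=cv2.imread("pics/top0.png")[170:330,270:460]
a=cv2.resize(a,(412,450)); b=cv2.resize(b,None,fx=2,fy=2)
c=np.zeros((450,800,3),np.uint8); c[:,:412]=a; c[:320,415:415+380]=b; cv2.imwrite("pics/c0.png",c)
```

```text
(no output)
```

View pics/c0.png

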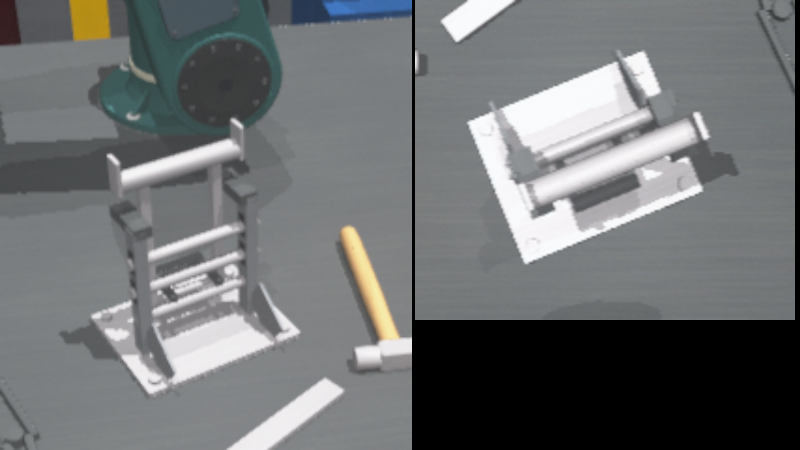

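View pics/top0.png

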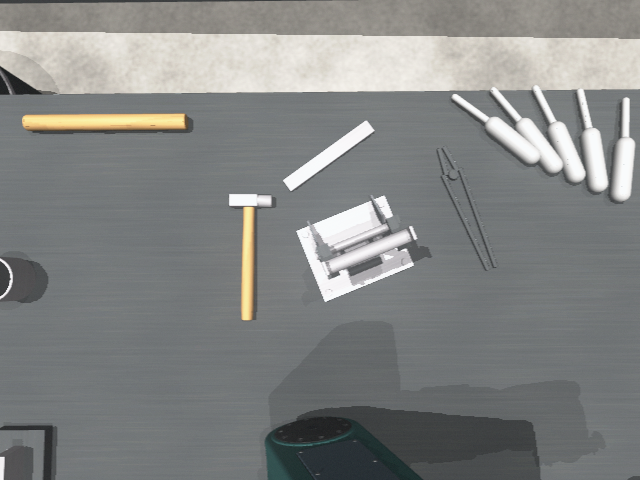

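The top view shows the foot plate's corners at about (297.5,231), (385,196), (413.5,265) and (326,301). The bar runs from about (328,268) to (413,234). The hammer is on the left, the tongs on the right and the flat bar behind the stand.

```bash
cat > h.py <<'E'
import numpy as np,pickle
def back(p,uv,z):
    W=np.array(p["world_to_cam"]);R,t=W[:3,:3],W[:3,3];c=-R.T@t
    d=R.T@np.linalg.inv(p["mtx"])@np.r_[uv,1.]
    return c+d*(z-c[2])/d[2]
def proj(p,X):
    W=np.array(p["world_to_cam"]);x=W[:3,:3]@np.asarray(X)+W[:3,3];q=p["mtx"]@x
    return q[:2]/q[2]
E
python3 - <<'E'
from h import *
import cv2
T=pickle.load(open("top.pkl","rb"));S=pickle.load(open("scene.pkl","rb"))
C=np.array([back(T,u,8) for u in [(297.5,231),(385,196),(413.5,265),(326,301)]])
print(C.round(1),[np.linalg.norm(C[i]-C[i-1]).round(1) for i in range(4)])
c=C.mean(0); ylong=(C[0]-C[1]+C[3]-C[2]); yaw=np.arctan2(-ylong[0],ylong[1]); print("stand",c.round(1),"yaw",yaw)
bar=c+30*np.array([-np.cos(yaw),-np.sin(yaw),0]);bar[2]=219
yd=np.array([-np.sin(yaw),np.cos(yaw),0])
print("bar from stand",bar.round(1))
for n,p in(("top",T),("scene",S)):
    m=np.load(n+"_rest.npy"); im=p["color"].copy()
    for k in(-75,75):
        for z in (-12,0,12,32): 
            q=proj(p,bar+k*yd+[0,0,z]);cv2.circle(im,tuple(int(round(v)) for v in q),0,(0,0,255),-1)
    q=proj(p,bar);cv2.circle(im,tuple(int(round(v)) for v in q),0,(0,255,0),-1)
    x,y=q.astype(int); cv2.imwrite(f"pics/o_{n}.png",cv2.resize(im[y-70:y+70,x-70:x+70],(400,400),interpolation=cv2.INTER_NEAREST))
cv2.imwrite("pics/o.png",np.hstack([cv2.imread("pics/o_top.png"),cv2.imread("pics/o_scene.png")]))
E
```

```text
[[ 644.8   66.4    8. ]
 [ 717.5 -117.4    8. ]
 [ 572.5 -174.3    8. ]
 [ 499.1    7.7    8. ]] [np.float64(157.0), np.float64(197.7), np.float64(155.7), np.float64(196.3)]
stand [608.5 -54.4   8. ] yaw 0.37992083740525007
bar from stand [580.6 -65.6 219. ]
```

View pics/o.png

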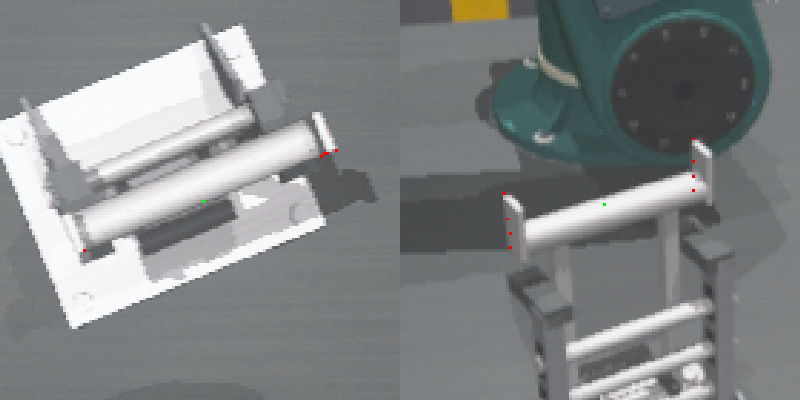

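The overlay shows the bar about 11 mm further in +x than the plate centre implies, in both views. The yaw agrees at 0.38. Next I hover above it and refine with the wrist camera.

Request:
apply_moves(
  rows=[
    [0,0,-40,0],
    [30,-15,-70,-0.1],
    [75,-40,-80,-0.25],
    [120,-65,-80,-0.4],
    [165,-90,-80,-0.55],
    [210,-115,-80,-0.7],
    [255,-140,-80,-0.85],
    [300,-165,-80,-1.0],
    [345,-190,-80,-1.15],
    [390,-215,-80,-1.3],
    [435,-240,-80,-1.45],
    [480,-265,-80,-1.6],
    [525,-290,-80,-1.684],
    [553,-305,-80,-1.684],
    [553,-305,-80,-1.684],
    [553,-305,-80,-1.684],
  ],
)

```text
clock: 2.5
eef_pos: [591.2, -66.7, 311.2]
tool_rot: [[-0.371, 0.929, -0.0], [0.929, 0.371, -0.0], [0.0, -0.0, -1.0]]
force: [0.1, -0.1, 0.1]
gripper_width: 0.999
grip_force: 0.0
```

Run:
```python
from station import env, snapshot, trace
import cv2,numpy as np,pickle
s=env.sense(); p=snapshot("wrist"); print({k:np.round(s[k],3).tolist() for k in("clock","joint_pos","eef_pos","tool_rot","force","joint_vel")})
print(p["mtx"],p["tool_from_camera"])
for l in("bar","rest"):
    t=trace(p,l); print(l,[(round(float(q["score"]),2),np.round(q["extent"],1).tolist()) for q in t[:2]])
pickle.dump((s,p,t[0]["mask"] if t else None),open("w.pkl","wb")); cv2.imwrite("pics/w1.png",p["color"])
```

```text
{'clock': 2.5, 'joint_pos': [-0.249, 0.385, 0.349, 1.535, -0.0, 0.942], 'eef_pos': [591.154, -66.676, 311.207], 'tool_rot': [[-0.371, 0.929, -0.0], [0.929, 0.371, -0.0], [0.0, -0.0, -1.0]], 'force': [0.103, -0.104, 0.061], 'joint_vel': [-0.016, -0.01, -0.008, 0.0, 0.001, 0.001]}
[[371.64829954   0.         322.82130888]
 [  0.         371.64829954 242.24974155]
 [  0.           0.           1.        ]] [[ 1.64007228e-04 -9.44415360e-01 -3.28754622e-01  8.35775722e+01]
 [ 9.99999915e-01  2.79112964e-04 -3.02935228e-04  3.46119037e-01]
 [ 3.77856359e-04 -3.28754544e-01  9.44415325e-01 -1.41820253e+02]
 [ 0.00000000e+00  0.00000000e+00  0.00000000e+00  1.00000000e+00]]
bar [(0.67, [322.1, 242.2, 52.6, 241.7])]
rest [(0.97, [323.8, 244.4, 55.9, 241.0]), (0.48, [333.6, 354.4, 185.5, 26.2])]
```

View pics/w1.png

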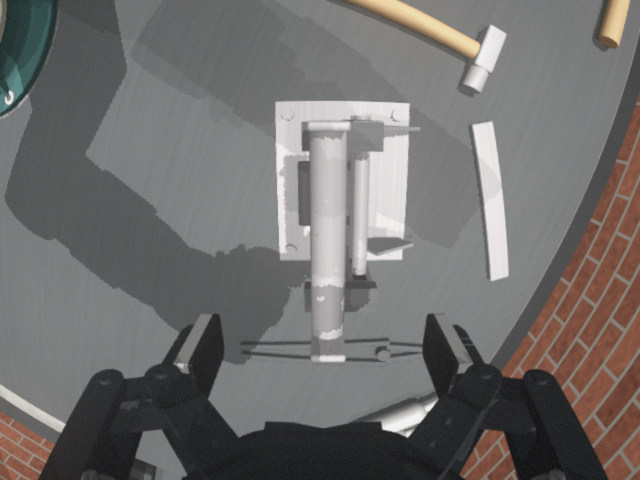

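The wrist view shows the bar nearly vertical: edges at columns ~311 and ~347, ends at rows ~128 and ~357, between the open fingers.

Run:
```python
import pickle,numpy as np
s,p,m=pickle.load(open("w.pkl","rb"))
K,T=p["mtx"],p["tool_from_camera"];R=s["tool_rot"]
def b(uv,z):
    d=np.array([uv[0]-K[0,2],uv[1]-K[1,2]]);r=np.hypot(*d);th=r/K[0,0]
    v=np.r_[np.sin(th)*d/r,np.cos(th)];v=T[:3,:3]@v;o=T[:3,3]
    h=s["eef_pos"][2]-z
    return (o+v*(h-o[2])/v[2])[:2]   # tool xy at depth
for r in range(135,350,30):
    c=np.where(m[r])[0]; print(r,c.min(),c.max(),b(((c.min()+c.max())/2,r),219).round(1),b((c.min(),r),219).round(1)[1],b((c.max(),r),219).round(1)[1])
c=np.where(m[:,329])[0];print(c.min(),c.max(),b((329,c.min()),251),b((329,c.max()),251),b((329,c.min()),219),b((329,c.max()),219))
```

```text
135 308 346 [72.7  2.9] -9.0 14.7
165 298 350 [53.7  1. ] -15.4 17.4
195 297 346 [34.2 -0.6] -16.3 15.2
225 300 347 [14.1  0.7] -14.7 16.2
255 310 345 [-7.   3.4] -8.4 15.3
285 311 345 [-29.5   3.9] -8.0 15.8
315 311 343 [-53.8   3.3] -8.3 14.9
345 310 344 [-80.5   3.5] -9.5 16.4
120 362 [82.36278799  3.56878874] [-72.319341     4.46513004] [82.17037289  4.07924177] [-97.01254841   5.11755857]
```

Request:
apply_moves(
  rows=[
    [2,1.5,20,0],
    [5,3.3,45,0],
    [5,3.3,70,0],
    [5,3.3,90,0],
    [5,3.3,103,0],
    [5,3.3,111,0],
    [5,3.3,111,0],
    [5,3.3,111,0],
  ],
)

```text
clock: 3.65
eef_pos: [592.9, -60.7, 200.9]
tool_rot: [[-0.371, 0.929, 0.001], [0.929, 0.371, -0.0], [-0.001, 0.001, -1.0]]
force: [-0.1, -0.6, 0.8]
gripper_width: 1.0
grip_force: 0.0
```

Run:
```python
from station import env, snapshot
import cv2
p=snapshot("wrist"); cv2.imwrite("pics/w2.png",p["color"]); print(env.sense()["force"],env.sense()["eef_pos"])
```

```text
[ 0.20819375 -0.63343931  0.20763002] [592.94175425 -60.62184601 200.88249067]
```

View pics/w2.png

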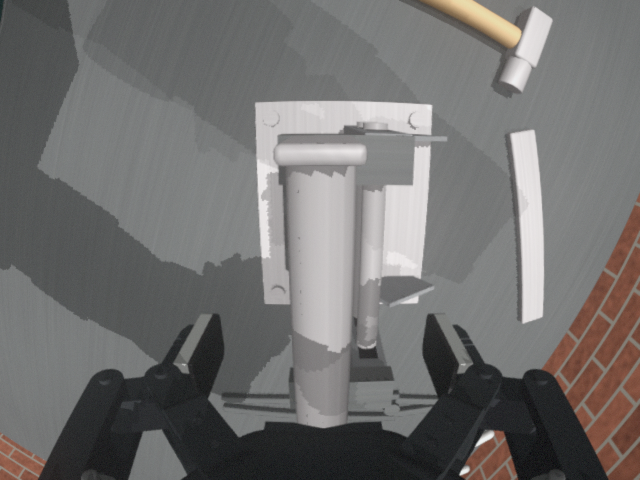

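The bar sits centred between the pads (columns 296–350 at row 340), so I close the gripper.

Request:
apply_moves(
  rows=[
    [0,0,0,0],
    [0,0,0,0],
    [0,0,0,0],
    [0,0,0,0],
    [0,0,0,0],
    [0,0,0,0],
    [0,0,0,0],
    [0,0,0,0],
  ],
  gripper=10,
)

```text
clock: 4.7
eef_pos: [592.3, -60.7, 200.5]
tool_rot: [[-0.371, 0.929, -0.0], [0.929, 0.371, -0.0], [-0.0, -0.001, -1.0]]
force: [-5.4, -1.3, 5.2]
gripper_width: 0.26
grip_force: 58.5
```

Request:
apply_moves(
  rows=[
    [0,-0.3,0,0],
    [0,-0.6,-1,0],
    [0,-0.6,-2,0],
    [0,-0.6,-4,0],
    [0,-0.6,-6,0],
    [0,-0.6,-6,0],
    [0,-0.6,-6,0],
  ],
)

```text
clock: 5.58
eef_pos: [592.2, -60.7, 206.4]
tool_rot: [[-0.371, 0.929, 0.0], [0.929, 0.371, 0.0], [-0.0, 0.0, -1.0]]
force: [3.1, -0.5, -8.1]
gripper_width: 0.26
grip_force: 59.4
```

Request:
apply_moves(
  rows=[
    [0,0.2,-4,0],
    [0,0.2,-9,0],
    [0,0.2,-14,0],
    [0,0.2,-19,0],
    [0,0.2,-24,0],
    [0,0.2,-29,0],
    [0,0.2,-34,0],
    [0,0.2,-39,0],
    [0,0.2,-44,0],
    [0,0.2,-49,0],
    [0,0.2,-54,0],
    [0,0.2,-59,0],
    [0,0.2,-63,0],
    [0,0.2,-66,0],
    [0,0.2,-66,0],
    [0,0.2,-66,0],
  ],
)

```text
clock: 7.58
eef_pos: [592.2, -60.7, 272.3]
tool_rot: [[-0.371, 0.929, -0.0], [0.929, 0.371, -0.0], [-0.0, -0.0, -1.0]]
force: [-0.4, -2.1, -7.9]
gripper_width: 0.261
grip_force: 63.9
```

Request:
apply_moves(
  rows=[
    [0,0,-3,0],
    [0,0,-6,0],
    [0,0,-9,0],
    [0,0,-12,0],
    [0,0,-15,0],
    [0,0,-18,0],
    [0,0,-21,0],
    [0,0,-24,0],
    [0,0,-27,0],
    [0,0,-30,0],
    [0,0,-33,0],
    [0,0,-35.5,0],
    [0,0,-36.5,0],
    [0,0,-36.5,0],
    [0,0,-36.5,0],
    [0,0,-36.5,0],
  ],
)

```text
clock: 9.57
eef_pos: [592.2, -60.7, 308.8]
tool_rot: [[-0.371, 0.929, 0.0], [0.929, 0.371, -0.0], [-0.0, 0.0, -1.0]]
force: [-4.4, -2.3, -8.5]
gripper_width: 0.256
grip_force: 63.8
```

Run:
```python
from station import env, snapshot
import cv2,numpy as np
p=snapshot("scene"); im=p["color"]; cv2.imwrite("pics/s3.png",cv2.resize(im[110:360,200:380],None,fx=2.4,fy=2.4,interpolation=cv2.INTER_CUBIC)); s=env.sense();print(s["force"],s["eef_pos"])
```

```text
[-3.71158046 -2.02209988 -8.45513606] [592.21718465 -60.7251464  308.7970373 ]
```

View pics/s3.png

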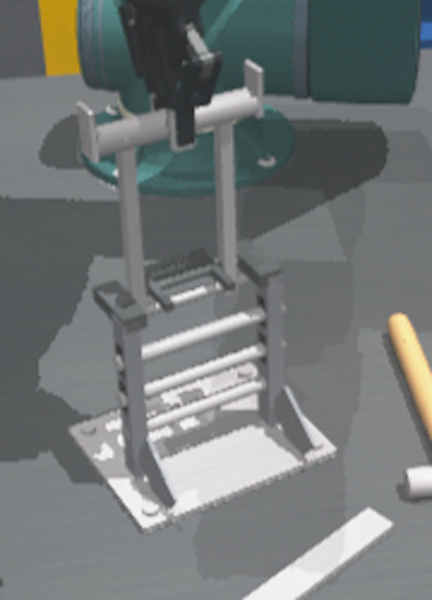

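The pawl hooks stand level above the top rung (tips at crop (165,305) and (228,288), rung at row ~334). Next I estimate the top rung's height from the image to narrow the search.

Run:
```python
from station import snapshot
from h import *
import cv2
yaw=0.380; X=np.array([np.cos(yaw),np.sin(yaw),0]);Y=np.array([-np.sin(yaw),np.cos(yaw),0])
o=np.array([592.2,-60.7,0])+30*X
p=snapshot("scene"); g=cv2.cvtColor(p["color"],cv2.COLOR_BGR2GRAY).astype(np.float32)
zs=np.arange(30,165,1.)
for rng in (np.arange(-55,-25,2),np.arange(-25,25,2),np.arange(25,55,2)):
    P=np.array([[proj(p,o+y*Y+[0,0,z]) for z in zs] for y in rng]).astype(np.float32)
    v=cv2.remap(g,P[...,0],P[...,1],cv2.INTER_LINEAR)
    print(np.median(v,0).astype(int).tolist())
```

```text
[151, 157, 165, 175, 196, 207, 220, 225, 230, 232, 231, 227, 221, 208, 190, 169, 160, 158, 162, 172, 185, 197, 207, 217, 224, 231, 234, 233, 223, 208, 189, 170, 157, 151, 148, 156, 167, 169, 168, 166, 168, 172, 179, 184, 187, 187, 187, 195, 206, 218, 214, 203, 187, 165, 149, 143, 148, 160, 174, 188, 200, 210, 219, 226, 232, 235, 232, 220, 203, 181, 156, 140, 131, 128, 130, 131, 132, 133, 134, 134, 134, 134, 134, 133, 133, 132, 132, 132, 132, 132, 130, 128, 125, 124, 127, 134, 146, 160, 174, 188, 199, 207, 216, 226, 231, 233, 232, 226, 216, 198, 181, 163, 147, 135, 130, 129, 129, 129, 129, 129, 129, 129, 129, 129, 129, 129, 130, 130, 129, 129, 128, 128, 127, 127, 126]
[145, 151, 154, 159, 159, 161, 163, 166, 172, 172, 172, 170, 166, 159, 152, 149, 148, 152, 161, 172, 186, 197, 207, 216, 224, 230, 234, 231, 223, 209, 192, 175, 163, 159, 183, 196, 200, 208, 214, 214, 213, 211, 209, 209, 209, 208, 208, 210, 216, 219, 217, 207, 189, 168, 155, 147, 150, 160, 174, 188, 199, 209, 219, 227, 233, 234, 231, 219, 202, 181, 158, 135, 127, 127, 129, 130, 131, 131, 131, 131, 131, 131, 132, 132, 132
[... 227 characters left out ...]
129, 128, 128, 128, 128]
[145, 167, 189, 200, 209, 210, 215, 218, 220, 221, 220, 216, 210, 197, 181, 168, 160, 157, 162, 172, 185, 198, 207, 216, 224, 230, 233, 231, 222, 207, 192, 178, 169, 172, 184, 193, 199, 200, 191, 190, 194, 195, 195, 202, 206, 208, 208, 208, 208, 207, 197, 184, 169, 153, 142, 140, 147, 160, 174, 187, 199, 209, 218, 225, 230, 232, 229, 216, 199, 176, 148, 128, 112, 111, 110, 110, 110, 110, 110, 109, 109, 109, 109, 109, 109, 109, 109, 109, 109, 108, 108, 109, 110, 114, 121, 131, 145, 159, 175, 188, 199, 209, 219, 225, 230, 233, 232, 228, 214, 199, 177, 151, 132, 115, 109, 108, 108, 108, 109, 109, 109, 109, 109, 109, 109, 109, 109, 109, 108, 108, 110, 112, 112, 113, 114]
```

Relative to the exact lowest rung, the top rung is at about 134.3 mm, so I expect the seat near TCP z ≈ 279.8. I lower to 283 first, then feel in small steps.

Request:
apply_moves(
  rows=[
    [0,-0.3,0,0],
    [0,-0.3,2,0],
    [0,-0.3,4,0],
    [0,-0.3,6.5,0],
    [0,-0.3,9,0],
    [0,-0.3,11.5,0],
    [0,-0.3,14,0],
    [0,-0.3,16.5,0],
    [0,-0.3,19,0],
    [0,-0.3,21,0],
    [0,-0.3,23,0],
    [0,-0.3,24.5,0],
    [0,-0.3,25.5,0],
    [0,-0.3,25.5,0],
    [0,-0.3,25.5,0],
  ],
)

```text
clock: 11.55
eef_pos: [592.2, -60.8, 283.1]
tool_rot: [[-0.371, 0.929, 0.0], [0.929, 0.371, 0.0], [0.0, 0.0, -1.0]]
force: [5.3, 1.5, -9.7]
gripper_width: 0.258
grip_force: 63.9
```

Request:
apply_moves(
  rows=[
    [0,0.2,0.4,0],
    [0,0.2,0.8,0],
    [0,0.2,1.2,0],
    [0,0.2,1.2,0],
  ],
)

```text
clock: 12.05
eef_pos: [592.1, -60.7, 282.0]
tool_rot: [[-0.371, 0.929, -0.0], [0.929, 0.371, 0.0], [0.0, -0.0, -1.0]]
force: [4.0, 1.4, -9.7]
gripper_width: 0.26
grip_force: 63.9
```

Request:
apply_moves(
  rows=[
    [0,0,0.2,0],
    [0,0,0.4,0],
    [0,0,0.4,0],
  ],
)

```text
clock: 12.42
eef_pos: [592.2, -60.8, 281.7]
tool_rot: [[-0.371, 0.929, -0.0], [0.929, 0.371, -0.0], [-0.0, -0.0, -1.0]]
force: [3.2, 1.5, -8.6]
gripper_width: 0.256
grip_force: 63.9
```

```bash
python3 -c "
from station import env
s=env.sense();print(s['force'],s['eef_pos'],s['clock'])"
```

```text
[ 3.15863058  1.50939322 -8.57318725] [592.1813978  -60.75355965 281.66314039] 12.425
```

Request:
apply_moves(
  rows=[
    [0,0.1,0.2,0],
    [0,0.1,0.4,0],
    [0,0.1,0.4,0],
  ],
)

```text
clock: 12.8
eef_pos: [592.2, -60.8, 281.3]
tool_rot: [[-0.371, 0.929, -0.0], [0.929, 0.371, -0.0], [0.0, -0.0, -1.0]]
force: [2.2, 1.0, -8.3]
gripper_width: 0.259
grip_force: 63.9
```

Request:
apply_moves(
  rows=[
    [0,0,0.2,0],
    [0,0,0.4,0],
    [0,0,0.4,0],
  ],
)

```text
clock: 13.18
eef_pos: [592.2, -60.7, 280.8]
tool_rot: [[-0.371, 0.929, -0.0], [0.929, 0.371, -0.0], [0.0, -0.0, -1.0]]
force: [0.5, -0.5, -8.3]
gripper_width: 0.264
grip_force: 63.9
```

Request:
apply_moves(
  rows=[
    [0,0,0.15,0],
    [0,0,0.3,0],
    [0,0,0.3,0],
  ],
)

```text
clock: 13.55
eef_pos: [592.2, -60.7, 280.5]
tool_rot: [[-0.371, 0.929, -0.0], [0.929, 0.371, -0.0], [0.0, -0.0, -1.0]]
force: [0.1, -0.3, -8.9]
gripper_width: 0.258
grip_force: 63.9
```

Request:
apply_moves(
  rows=[
    [0,0,0.15,0],
    [0,0,0.3,0],
    [0,0,0.3,0],
  ],
)

```text
clock: 13.92
eef_pos: [592.2, -60.7, 280.3]
tool_rot: [[-0.371, 0.929, -0.0], [0.929, 0.371, -0.0], [-0.0, -0.0, -1.0]]
force: [-0.7, -1.0, -8.6]
gripper_width: 0.256
grip_force: 63.9
```

Request:
apply_moves(
  rows=[
    [0,0,0.15,0],
    [0,0,0.3,0],
    [0,0,0.3,0],
  ],
)

```text
clock: 14.3
eef_pos: [592.2, -60.7, 279.9]
tool_rot: [[-0.371, 0.929, -0.0], [0.929, 0.371, -0.0], [0.0, -0.0, -1.0]]
force: [-1.2, -1.0, -8.0]
gripper_width: 0.257
grip_force: 63.9
```

Request:
apply_moves(
  rows=[
    [0,0,0.15,0],
    [0,0,0.3,0],
    [0,0,0.3,0],
  ],
)

```text
clock: 14.68
eef_pos: [592.2, -60.7, 279.6]
tool_rot: [[-0.371, 0.929, -0.0], [0.929, 0.371, -0.0], [0.0, -0.0, -1.0]]
force: [-1.7, -1.9, -9.0]
gripper_width: 0.258
grip_force: 63.9
```

Request:
apply_moves(
  rows=[
    [0,-0.1,0.15,0],
    [0,-0.1,0.3,0],
    [0,-0.1,0.3,0],
  ],
)

```text
clock: 15.05
eef_pos: [592.2, -60.7, 279.4]
tool_rot: [[-0.371, 0.929, 0.0], [0.929, 0.371, 0.0], [0.0, 0.0, -1.0]]
force: [-0.5, -1.2, -7.3]
gripper_width: 0.257
grip_force: 63.9
```

Request:
apply_moves(
  rows=[
    [0,0,0.15,0],
    [0,0,0.3,0],
    [0,0,0.3,0],
  ],
)

```text
clock: 15.42
eef_pos: [592.2, -60.7, 279.1]
tool_rot: [[-0.371, 0.929, 0.0], [0.929, 0.371, 0.0], [0.0, 0.0, -1.0]]
force: [-0.8, -0.2, -7.3]
gripper_width: 0.257
grip_force: 63.9
```

Request:
apply_moves(
  rows=[
    [0,0,0.15,0],
    [0,0,0.3,0],
    [0,0,0.3,0],
  ],
)

```text
clock: 15.8
eef_pos: [592.2, -60.7, 278.8]
tool_rot: [[-0.371, 0.929, 0.0], [0.929, 0.371, 0.0], [-0.0, 0.0, -1.0]]
force: [-1.6, -0.1, -6.7]
gripper_width: 0.257
grip_force: 64.0
```

Request:
apply_moves(
  rows=[
    [0,0,0.15,0],
    [0,0,0.3,0],
    [0,0,0.3,0],
  ],
)

```text
clock: 16.18
eef_pos: [592.2, -60.7, 278.7]
tool_rot: [[-0.371, 0.929, 0.0], [0.929, 0.371, -0.0], [-0.0, 0.0, -1.0]]
force: [-2.0, 0.4, -2.8]
gripper_width: 0.266
grip_force: 64.4
```

The rung is taking the load: the force has gone from -8 to -2.8 N. One more small step.

Request:
apply_moves(
  rows=[
    [0,0,0.15,0],
    [0,0,0.3,0],
    [0,0,0.3,0],
    [0,0,0.3,0],
  ],
)

```text
clock: 16.68
eef_pos: [592.2, -60.7, 278.5]
tool_rot: [[-0.371, 0.929, 0.0], [0.929, 0.371, -0.0], [-0.0, 0.0, -1.0]]
force: [-3.4, 0.3, 4.9]
gripper_width: 0.259
grip_force: 65.0
```

Request:
apply_moves(
  rows=[
    [0,0,0,0],
    [0,0,0,0],
    [0,0,0,0],
    [0,0,0,0],
    [0,0,0,0],
    [0,0,0,0],
    [0,0,0,0],
  ],
  gripper=85,
)

```text
clock: 17.55
eef_pos: [592.2, -60.8, 278.2]
tool_rot: [[-0.371, 0.929, 0.0], [0.929, 0.371, 0.0], [0.0, 0.0, -1.0]]
force: [0.1, -0.5, -1.0]
gripper_width: 0.996
grip_force: 0.0
```

Run:
```python
from station import env, snapshot
import cv2,numpy as np
a=snapshot("scene")["color"][110:360,200:380]; b=snapshot("wrist")["color"]
cv2.imwrite("pics/f.png",np.hstack([cv2.resize(a,(346,480)),cv2.resize(b[:,160:480],(320,480))]))
s=env.sense();print(s["force"],s["eef_pos"],s["gripper_width"])
```

```text
[ 0.05657299 -0.36538215  0.72682299] [592.19125339 -60.75029695 278.17808182] 0.9936512106773002
```

View pics/f.png

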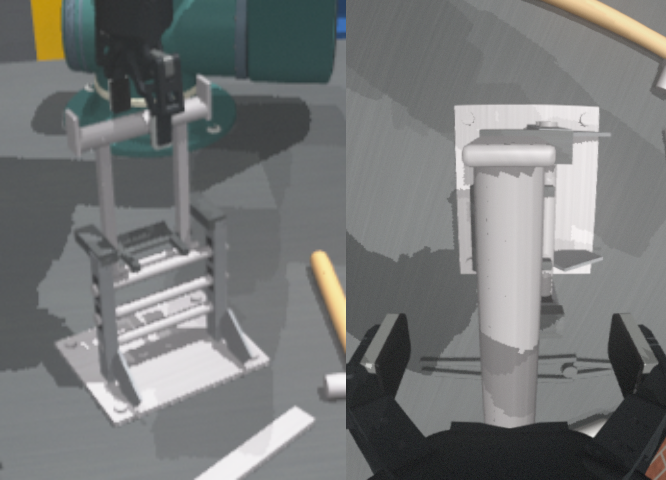

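The rest stays up with its hooks lying on the top rung, and the fingers are open and clear. I retreat straight up.

Request:
apply_moves(
  rows=[
    [0,0,-10,0],
    [0,0,-30,0],
    [0,0,-55,0],
    [0,0,-80,0],
    [0,0,-100,0],
    [0,0,-100,0],
    [0,0,-100,0],
  ],
)

```text
clock: 18.52
eef_pos: [592.2, -60.7, 377.6]
tool_rot: [[-0.371, 0.929, -0.001], [0.929, 0.371, 0.0], [0.0, -0.0, -1.0]]
force: [-0.7, 0.0, 0.6]
gripper_width: 0.991
grip_force: 0.0
```

```bash
python3 -c "
from station import order
print(order.hand_in())"
```

```text
the job is handed in; nothing more can be done
None
```

The rest is seated on the top rung, with the bar at about 297 mm. I let go only after the force reading showed the rung carrying it, moved the arm clear, and handed the job in at about 18.5 s; no verdict came back.

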